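# Lock the catch cup back under the snack dispenser

## Task

Put the handled catch cup back on the snack dispenser: bring it up into the collar under the hopper with its handle half-way out to the left (as seen facing the dispenser's front), then twist it until the handle points straight out in front and its lugs drop into their pockets. Let go so that it hangs locked there, and leave the coin box, remote, planter and photo block where they are.

Things in the scene. Friction and masses are not known exactly. Their poses are not given: they have to be found in the camera images.
- cup: Loose round aluminium catch cup, 66 mm tall, 64 mm across, about 0.26 kg, standing upright and open on the bench, with a handle along its own -x. Origin: centre of its underside, z up its axis. The handle: a 12 mm neck, then a dark wooden level bar 22 mm wide and 22 mm tall, from 85 to 175 mm from the axis, mid-line 35 mm above the underside. Its weight lies near the cup's axis.
- cup_grip (a point): Point inside the cup's wooden grip: 140 mm out from the cup's axis along the handle, 35 mm above the underside. A good place to pinch the handle across its 22 mm width from above; it stays clear of the collar and hopper.
- cup_rim (a point): Centre of the cup's rim, 66 mm above its underside. At the rim three lugs stick out to 43 mm from the axis, each 14 mm wide and 6 mm thick (60 to 66 mm above the underside): one right above the handle, the others 120 degrees either way.
- dispenser: Fixed snack dispenser, 287 mm tall: steel base plate 12 mm thick, 140 mm wide, from 70 mm before to 100 mm behind the collar axis; two posts at the back (+x); over the plate a collar 106 mm across, a clear hopper above it, a black lid. Origin: on the bench below the collar's vertical axis. Front: its -x, away from the posts; its +y is the left of one who faces the front.
- collar (a point): Centre of the collar's downward mouth, 124 mm above the bench; axes as the dispenser's. Inside, three ledges leave a 72 mm bore; three gaps between them let the cup's lugs up (play about 7 degrees, 4 mm) when the handle points midway between the dispenser's front and its left: cup yaw 45 degrees less than the dispenser's. Going counterclockwise from above: gap, sill, pocket, stop.
- sill (a point): Top of the sill, on the collar's axis: 10 mm above the mouth, 134 mm above the bench. A ceiling is 12 mm higher. The 6 mm lugs must travel between: cup's underside 74 to 80 mm above the bench while the handle swings 45 degrees counterclockwise (seen from above) from the gap to straight out in front: cup yaw equal to the dispenser's. A stop comes about 7 degrees later.
- pocket (a point): Floor of the lug pocket at the front of the collar, 39 mm before the axis, 6 mm above the mouth, 130 mm above the bench (4 mm under the sill). Let go with the handle straight out in front, the cup drops into the three pockets (play about 7 degrees either way) and hangs with its underside 70 mm above the bench.
- coin_box: Lacquered wooden coin box with clip-on lid, 104 x 79 x 45 mm, loose; origin at the centre of its underside. Leave it alone.
- remote: Black plastic remote, 150 x 42 x 20 mm, lying along its x axis, loose; origin at the centre of its underside. Leave it alone.
- planter: Beige ceramic planter, 100 mm across and 90 mm tall, leaves up to about 180 mm, loose; origin at the centre of its underside. Leave it alone.
- photo_block: Upright clear acrylic photo block, 30 x 110 x 140 mm (x, y, z), loose; origin at the centre of its underside. Leave it alone.

How it is judged (in metres and radians):
At the end, for the whole second after the job is handed in: The cup hangs at rest in the collar, released: within 8 mm of the collar's axis, its lugs down in the pockets (underside 54 mm below the collar's mouth, about 2 mm either way), upright within 0.07 rad, handle straight out in front within 0.17 rad (horizontal distance between cup and collar below 0.008 m and z of cup in the frame of collar between -0.0565 and -0.0518 m and angle between the x axis of cup and the x axis of dispenser, either way round below 0.17 rad and angle between cup's own z axis and vertical below 0.07 rad and linear speed of cup below 0.02 m/s and angular speed of cup below 0.2 rad/s); the robot touches nothing.
It fails at once if the coin box is pushed more than 30 mm (distance of coin_box from where it was at the start of the episode above 0.03 m).
It fails at once if the remote is pushed more than 30 mm (distance of remote from where it was at the start of the episode above 0.03 m).
It fails at once if the planter is pushed more than 30 mm (distance of planter from where it was at the start of the episode above 0.03 m).
It fails at once if the photo block is pushed more than 30 mm (distance of photo_block from where it was at the start of the episode above 0.03 m).
It also fails if it takes over 54 s, if anything falls off the work surface, if the arm or the gripper's body presses on something with over 40 N, if the wrist force passes 120 N, or if a joint passes its speed limit or range.

## Robot

A 6-joint arm with a two-finger parallel gripper is mounted at the origin on the work surface. World frame = base frame: x ahead of the robot, y to its left, z up, the work surface at z = 0. Lengths are in mm, angles in rad, forces in N, time in s.
With the tool pointing down it reaches from about 250 to 775 mm from the base axis. Payload 4 kg.
Tool frame: the origin (TCP) lies at the very end of the fingers, on their centre line; the grasp point (between the pads) lies ctrl.pinch_z behind it (ctrl.pinch_z is the distance from the TCP to the grasp point, in mm); z points along the fingers, y is the line along which they close (so a half turn about z gives the same grasp; the last joint's range is limited). The gripper opens to 85 mm and grips with 20 to 120 N. Pads are 22 mm wide; open, the fingers measure 114 mm over their backs; the gripper's body (76 mm by 85 mm) begins 54 mm behind the grasp point. The pads swing forward as they close: fully open they stand 13 mm farther back than shut.
Start: joints at [-1.237, 0.087, 1.371, -0, 1.684, -0.103], TCP at [232.672, -498.379, 231.341] pointing down, gripper open.
Joint ranges: [-3.1, 3.1], [-0.76, 2.03], [0.27, 2.55], [-1.08, 4.22], [0.17, 2.65], [-2.57, 2.57]. Speed limits (rad/s): [2.79, 2.79, 3.14, 3.14, 3.14, 3.14].

## Interface

Orientations are given as a unit quaternion [x, y, z, w].
In Python, from plant import ctrl, eyes gives the robot as it stands.
- The arm moves only by the shell command python3 -m pendant 'ROWS' [FORCE]. ROWS is JSON, a list of rows, each a list of 5 numbers: the gripper's target within -1 to 1 (fully open at 1, half-way at 0, shut at -1), then the shift along the tool's x, y, z in units of 0.75 m (1.0 is 0.75 m), then the turn about the tool's z in units of 4 degrees (1.0 is 4 degrees). A call has 1 to 12 rows; each row shifts and turns the commanded pose from where the row before left it, along the tool's axes as they then stand; what a row does not reach is not made up. A row lasts 1/8 s, in which the tool goes at most 62.5 mm and 10.7 degrees, less where a joint would pass 70% of its speed; a pose out of reach is approached as far as the arm can. A call with a number of a shift or a turn outside -1 to 1 is refused whole. A call with a gripper value outside its range is refused whole. The fingers move at their own pace and stop on an object; FORCE is the grip in N (left out, the last holds). Time passes only in rows, so rows that do not move let the fingers close. It gives the time, the measured TCP pose, the force, the opening and the grip force at its end, in the units of the state.
- ctrl.state(): the state, without advancing time (a new reading comes with each control period).
- eyes.camera(name): name is "scene" or "top"; returns the picture (384x512x3 uint8, red, green, blue); there is no depth.
- eyes.calibration(name): a dict with "fx", "fy", "cx", "cy" (pixels), "xyz" and "attitude" of the camera in the world. Camera axes: x right, y down, z forward; pixel columns grow to the right and rows downward; lengths in mm; the calibration is good to about 2 mm. A picture is of the moment at which its call begins. calibration takes no time and is no camera call.
- ctrl.job_done(): hands the job in; it is judged then, once.
Trained networks look in the newest picture that a camera, given by its name, has taken for a name from the list of things; names that differ only in an ending like _2 or _b are one class to them, and where a whole thing is asked for, a point or a joint stands for the part that bears it (a point fixed in the world has none). Each returns a list of dicts, best first, with "conf" (0 to 1); they miss things now and then, are a little off and sometimes report something else, mostly with a low value. They report only what shows in the picture. A call takes as long as a camera call.
- eyes.outline_of(camera, label): "mask" (384x512 bool, what is visible of it) and "bbox" ([left, top, right, bottom] in pixels, round what is visible of it).
The state is a dict: "clock": time; "joints": joint angles; "dq": joint speeds; "tau": joint torques, N m; "tcp_pos": TCP position; "tool_rot": TCP orientation; "ft_force": force on the tool from outside, world axes, zero at the start; "wrist_torque": the same for the moment, N m; "opening": finger opening in mm; "grasp_force": force on a finger pad.
Only numpy, scipy, OpenCV 4.12 (cv2) and the standard library are available. Lean on these libraries where they do the work, as an engineer would, in place of code of your own. Each camera call takes 0.05 s, during which the arm holds its last target. There are 200 camera calls.

## Working session

There is one attempt and no reset: what is moved stays moved. The work goes in short steps, Python scripts to look and compute and a shell command to move; the robot and the scene stay as the last step left them, time stands still between calls to the robot, and variables do not carry over. Pictures are saved under pics/ and viewed, at most 10 in all, crops included, and the job is handed in when it is done.

```bash
mkdir -p pics; python3 - <<'E'
from plant import ctrl, eyes
import cv2,numpy as np
print(ctrl.pinch_z, ctrl.state())
for n in("scene","top"):
    im=eyes.camera(n); cv2.imwrite(f"pics/{n}0.png",im[:,:,::-1]); print(n,eyes.calibration(n))
    for l in("cup","dispenser","cup_grip","coin_box","remote","planter","photo_block"):
        for r in eyes.outline_of(n,l)[:2]:
            m=r["mask"]; v,u=np.nonzero(m); print(n,l,round(r["conf"],2),r["bbox"],u.mean().round(1) if len(u) else 0,v.mean().round(1) if len(u) else 0,len(u))
E
```

```text
18.700000000000003 {'clock': 0.0, 'joints': array([-1.23710894e+00,  8.79711104e-02,  1.37231501e+00,  4.83926696e-06,
        1.68355747e+00, -1.03124363e-01]), 'dq': array([-7.61025608e-05,  1.45456943e-03, -5.44833543e-05, -2.00188041e-04,
       -9.94351295e-04,  1.15797656e-03]), 'tau': array([-5.24441821e-04, -3.51870596e+01, -3.13276613e+01, -9.55592009e-05,
        1.08443954e-02,  2.49389655e-05]), 'tcp_pos': array([ 232.49842325, -497.88682281,  230.09947779]), 'tool_rot': array([ 9.76243418e-01,  2.16673767e-01, -1.27070121e-04, -1.11827660e-03]), 'ft_force': array([-0.20704162, -0.07690239,  0.21889933]), 'wrist_torque': array([-0.03604426, -0.02641395,  0.02031488]), 'grasp_force': 0.0, 'opening': 85.09318737829251}
scene {'fx': 480.96073976467824, 'fy': 480.96073976467824, 'cx': 252.67679734103518, 'cy': 192.0213581611209, 'xyz': array([1284.3926015 , -692.79310354, 1003.71694845]), 'attitude': array([ 0.84134529,  0.34668794, -0.16757557, -0.37929409])}
scene cup 0.65 [126.3, 235.1, 188.4, 279.4] 163.4 258.4 1003
scene dispenser 0.57 [242.3, 150.3, 312.1, 274.7] 276.8 
[... 374 characters left out ...]
8.7, 351.1] 173.8 312.5 2268
top {'fx': 472.37205190175354, 'fy': 472.37205190175354, 'cx': 264.09872232221795, 'cy': 180.6288712361176, 'xyz': array([ 473.23583922,   11.08056038, 1478.72334343]), 'attitude': array([ 0.70856528, -0.70537092,  0.01276513, -0.01497186])}
top cup 0.6 [349.7, 166.3, 369.4, 236.8] 360.6 196.0 703
top cup 0.54 [168.1, 155.9, 198.5, 195.6] 182.3 174.6 952
top cup_grip 0.97 [348.9, 169.8, 369.9, 236.4] 360.8 195.7 761
top coin_box 0.69 [167.8, 155.9, 198.4, 193.6] 182.4 174.4 923
top remote 0.86 [261.4, 197.4, 276.0, 243.6] 266.6 218.8 665
top planter 0.93 [138.1, 107.5, 174.0, 139.1] 155.5 125.1 975
top photo_block 0.67 [370.0, 118.9, 420.5, 136.4] 394.9 129.8 724
```

```bash
python3 - <<'E'
import cv2
a=cv2.imread("pics/top0.png");cv2.imwrite("pics/top0b.png",cv2.resize(a[80:270,120:430],None,fx=2.55,fy=2.55,interpolation=cv2.INTER_CUBIC))
b=cv2.imread("pics/scene0.png");cv2.imwrite("pics/scene0b.png",cv2.resize(b[130:360,110:390],None,fx=2.6,fy=2.6,interpolation=cv2.INTER_CUBIC))
E
```

```text
(no output)
```

View pics/top0b.png

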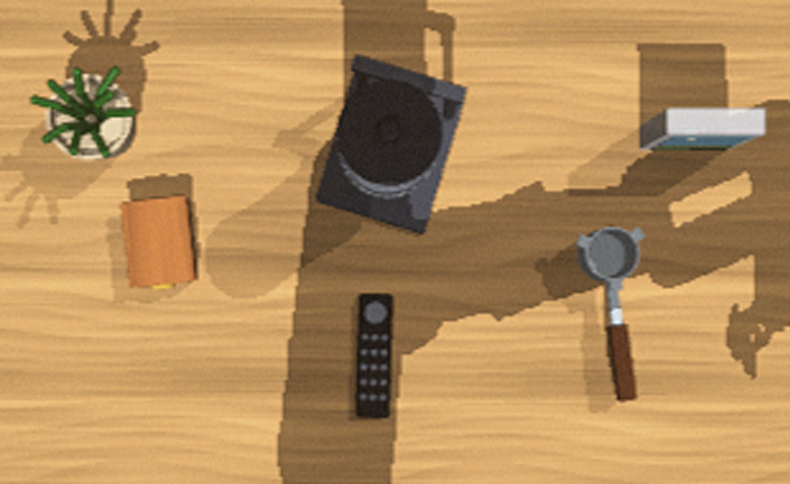

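View pics/scene0b.png

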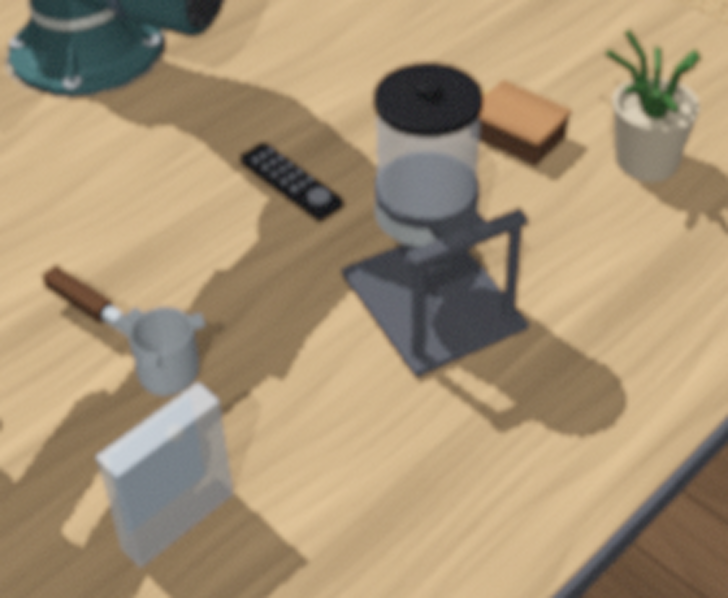

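The top view shows the dispenser's plate with its front edge from about (245,159) to (287,171) and its lid near (272,131). The cup's rim is at about (359,179), with the handle running to (365,236). The scene view agrees, and the remote and photo block lie clear of the direct path. Next I'll refine both poses by fitting edges.

```bash
cat >h.py <<'E'
import cv2,numpy as np
from scipy.spatial.transform import Rotation as R
from scipy.optimize import minimize
from plant import ctrl,eyes
def proj(cam,P):
    c=eyes.calibration(cam); q=R.from_quat(c["attitude"]).inv().apply(np.atleast_2d(P)-c["xyz"])
    return np.c_[c["fx"]*q[:,0]/q[:,2]+c["cx"],c["fy"]*q[:,1]/q[:,2]+c["cy"]]
def ray(cam,u,v,z):
    c=eyes.calibration(cam); d=R.from_quat(c["attitude"]).apply([(u-c["cx"])/c["fx"],(v-c["cy"])/c["fy"],1])
    return c["xyz"]+d*(z-c["xyz"][2])/d[2]
def grad(im,s):
    g=cv2.GaussianBlur(im.astype(np.float32),(0,0),s); return np.sqrt(sum(cv2.Sobel(g,cv2.CV_32F,*d)**2 for d in((1,0),(0,1))).sum(2))
def samp(g,uv): return cv2.remap(g,uv[:,0].astype(np.float32)[None],uv[:,1].astype(np.float32)[None],cv2.INTER_LINEAR)[0]
seg=lambda a,b,n=40: np.linspace(a,b,n)
def circ(r,z,a0=0,a1=360,n=80):
    t=np.radians(np.linspace(a0,a1,n)); return np.c_[r*np.cos(t),r*np.sin(t),0*t+z]
def place(p,M): return R.from_euler('z',p[2]).apply(M)+[p[0],p[1],p[3] if len(p)>3 else 0]
def fit(p0,models,ims):   # models: {cam: points}
    p=np.array(p0,float); S=np.array([1,1,.01]+[1]*(len(p)-3))
    for s in(2.5,1.2,.8):
        G={c:grad(ims[c],s) for c in models}
        f=lambda d:-sum(samp(G[c],proj(c,place(p+d*S,M))).mean()/G[c].std() for c,M in models.items())
        r=minimize(f,np.zeros(len(p)),method="Nelder-Mead",options=dict(initial_simplex=np.vstack([np.zeros(len(p)),np.eye(len(p))*6/ (1 if s>2 else 3)]),xatol=.02,fatol=1e-4)); p=p+r.x*S
    return p,r.fun
def cupmodel(c):
    bar=[seg([-85,s,46],[-175,s,46]) for s in(-11,11)]+[seg([-175,-11,46],[-175,11,46],15)]
    return np.vstack(bar+[circ(32,66,20,160),circ(32,66,200,340)])
E
cat >m.py <<'E'
from h import *
ims={n:cv2.imread(f"pics/{n}0.png") for n in("scene","top")}
fm=(ray("top",244.7,159.2,12)+ray("top",286.7,171.4,12))/2
yaw=np.radians(-16); d0=[fm[0]+70*np.cos(yaw),fm[1]+70*np.sin(yaw),yaw]
plate=np.vstack([seg([-70,-70,12],[-70,70,12]),seg([-70,-70,12],[60,-70,12])])
plt2=np.vstack([seg([-70,-70,12],[-70,10,12]),seg([-70,-70,12],[90,-70,12]),seg([100,-70,12],[100,70,12])])
for m in({"top":plate},{"scene":plt2},{"top":plate,"scene":plt2}): print("disp",fit(d0,m,ims))
r=ray("top",359.2,179.2,66); h=ray("top",365.5,236,46); y=np.arctan2(*(r-h)[1::-1]); c0=[r[0],r[1],y]
print(c0)
M=cupmodel(0)
for m in({"top":M},{"scene":M},{"top":M,"scene":M}): print("cup",fit(c0,m,ims))
dl,_=fit(d0,{"top":plate,"scene":plt2},ims); cu,_=fit(c0,{"top":M,"scene":M},ims)
o={}
for n in ims:
    a=cv2.resize(ims[n],None,fx=4,fy=4,interpolation=cv2.INTER_CUBIC)
    for uv in np.vstack([proj(n,place(dl,np.vstack([plate,plt2,circ(53,124)]))),proj(n,place(cu,M))]): cv2.circle(a,tuple(int(round(4*t+1.5)) for t in uv),1,(0,0,255),-1)
    o[n]=a
cv2.imwrite("pics/fit.png",np.hstack([o["top"][4*85:4*240,4*235:4*375][:600],o["scene"][4*150:4*290,4*120:4*320][:600]])[:, :].copy() if 0 else cv2.resize(np.hstack([o["top"][340:900,940:1500],o["scene"][600:1160,480:1280]]),(800,330),interpolation=cv2.INTER_AREA))
E
python3 m.py
```

```text
disp (array([ 6.45370417e+02, -4.40363683e+00, -2.99355509e-01]), np.float64(-3.732517957687378))
disp (array([ 6.50777180e+02, -1.05471015e+01, -2.92051337e-01]), np.float64(-3.14933180809021))
disp (array([ 6.47546613e+02, -6.13888696e+00, -3.09517046e-01]), np.float64(-5.9046220779418945))
[np.float64(534.2197732427792), np.float64(-268.86153361881384), np.float64(0.13049693868676823)]
cup (array([ 5.35376818e+02, -2.67323193e+02,  1.29456782e-01]), np.float64(-3.4569175243377686))
cup (array([ 5.38972309e+02, -2.68961698e+02,  1.67013963e-01]), np.float64(-2.3097262382507324))
cup (array([ 5.36150684e+02, -2.67977616e+02,  1.37374537e-01]), np.float64(-5.312729358673096))
```

View pics/fit.png

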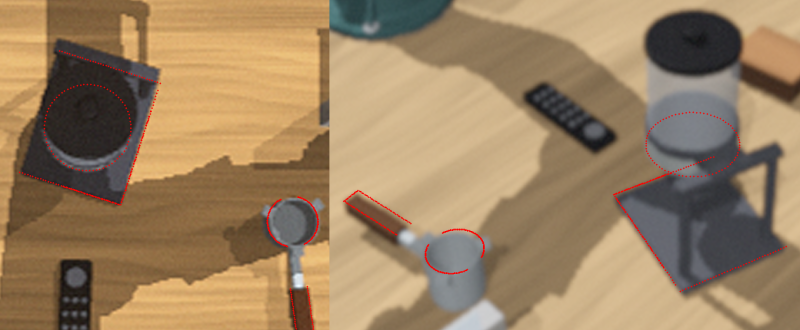

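```bash
cat >v.py <<'E'
from h import *
def overlay(ims,dl,cu,out,boxes,zo=0):
    M=cupmodel(0); pl=np.vstack([seg([-70,-70,12],[-70,70,12]),seg([-70,-70,12],[100,-70,12]),seg([100,-70,12],[100,70,12]),seg([100,70,12],[-70,70,12])]); t=[]
    for n in ("top","scene"):
        x0,y0,w,h=boxes[n]; a=cv2.resize(ims[n][y0:y0+h,x0:x0+w],None,fx=400/w,fy=400/w,interpolation=cv2.INTER_CUBIC); f=400/w
        for P,k in((place(dl[n],np.vstack([pl,circ(53,124)])),(0,0,255)),(place(cu[n],M)+[0,0,zo],(0,255,0))):
            for uv in proj(n,P): cv2.circle(a,tuple(int(round(f*(q+.5)-.5)) for q in uv-[x0,y0]),0,k,-1)
        t.append(a)
    H=min(len(a) for a in t); cv2.imwrite(out,np.hstack([a[:H] for a in t]))
E
python3 - <<'E'
from v import *
ims={n:cv2.imread(f"pics/{n}0.png") for n in("scene","top")}
D=dict(top=[645.4,-4.4,-.299],scene=[645.4,-4.4,-.299]); C=dict(top=[535.4,-267.3,.1295],scene=[535.4,-267.3,.1295])
overlay(ims,D,C,"pics/z1.png",dict(top=(235,90,145,160),scene=(120,165,200,210)))
E
```

```text
(no output)
```

View pics/z1.png

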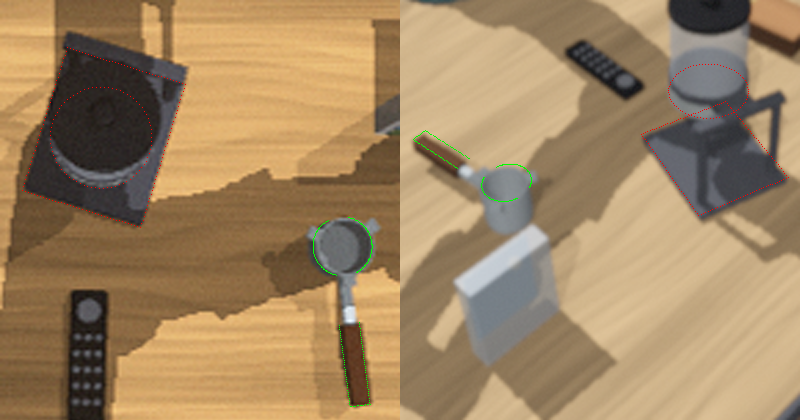

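The top-view fit lies on the cup and plate edges, and the scene view agrees to a few mm. I'll turn the tool half round first, because the last joint then has range for both the pick and the twist.

```bash
for i in 1 2 3; do :; done
python3 -m pendant '[[1,0,0,0,-1],[1,0,0,0,-1],[1,0,0,0,-1],[1,0,0,0,-1],[1,0,0,0,-1],[1,0,0,0,-1],[1,0,0,0,-1],[1,0,0,0,-1],[1,0,0,0,-1],[1,0,0,0,-1],[1,0,0,0,-1],[1,0,0,0,-1]]' 40
python3 -m pendant '[[1,0,0,0,-1],[1,0,0,0,-1],[1,0,0,0,-1],[1,0,0,0,-1],[1,0,0,0,-1],[1,0,0,0,-1],[1,0,0,0,-1],[1,0,0,0,-1],[1,0,0,0,-1],[1,0,0,0,-1],[1,0,0,0,-1],[1,0,0,0,-1]]'
python3 -m pendant '[[1,0,0,0,-1],[1,0,0,0,-1],[1,0,0,0,-1],[1,0,0,0,-1],[1,0,0,0,-1],[1,0,0,0,-1],[1,0,0,0,-1],[1,0,0,0,-1],[1,0,0,0,-1],[1,0,0,0,-1],[1,0,0,0,-1],[1,0,0,0,-1]]'
python3 - <<'E'
from h import *
s=ctrl.state(); r=R.from_quat(s["tool_rot"]).as_matrix(); print(s["tcp_pos"],s["joints"],np.degrees(np.arctan2(r[1,0],r[0,0])),r[:,2])
E
```

```text
clock: 2.3
tcp_pos: [232.7, -498.4, 231.4]
tool_rot: [0.803, 0.596, -0.0, 0.0]
ft_force: [-0.8, 0.6, -0.1]
opening: 85.1
grasp_force: 0.0
clock: 3.8
tcp_pos: [232.7, -498.4, 231.4]
tool_rot: [0.491, 0.871, -0.0, 0.0]
ft_force: [0.2, 0.8, 0.3]
opening: 85.4
grasp_force: 0.0
clock: 5.3
tcp_pos: [245.2, -493.7, 231.2]
tool_rot: [0.106, 0.994, -0.002, -0.004]
ft_force: [-0.1, -0.2, 0.1]
opening: 85.3
grasp_force: 0.0
[ 245.22879482 -493.65655623  231.20429573] [-1.20676493  0.0904785   1.36746441 -0.0099303   1.68337097 -2.56592327] 167.8087355924869 [-0.00912338 -0.00376853 -0.99995128]
```

The last joint is near its limit at this base angle, so I'll translate now, which brings it back into range.

```bash
cat >to.py <<'E'
from h import *
import sys
def to(x,y,z,yaw=None):
    s=ctrl.state(); r=R.from_quat(s["tool_rot"]).as_matrix(); w=np.degrees(np.arctan2(r[1,0],r[0,0]))
    d=r.T@(np.array([x,y,z])-s["tcp_pos"]); print("t",round(float(s["clock"]),2),"tcp",s["tcp_pos"].round(1),"yaw",w.round(1),"q6",s["joints"][5].round(2),"F",s["ft_force"].round(1),"T",s["wrist_torque"].round(2),"open",round(float(s["opening"]),1),"tilt",(r[:2,2]).round(3))
    print("shift mm",d.round(1),"units",(d/750).round(4), "turn units",None if yaw is None else (-((yaw-w+180)%360-180)/4).round(2))
if __name__=="__main__": to(*map(float,sys.argv[1:]))
E
python3 to.py 396.6 -285.4 120 187.4
```

```text
t 5.3 tcp [ 245.2 -493.7  231.2] yaw 167.8 q6 -2.57 F [-0.1 -0.2  0.1] T [ 0.01 -0.   -0.02] open 85.3 tilt [-0.009 -0.004]
shift mm [-104.9  236.1  109. ] units [-0.1398  0.3149  0.1454] turn units -4.9
```

```bash
python3 -m pendant '[[1,-0.02,0.045,0.01,0],[1,-0.02,0.045,0.02,0],[1,-0.02,0.045,0.02,0],[1,-0.02,0.045,0.02,0],[1,-0.02,0.045,0.02,0],[1,-0.02,0.045,0.02,0],[1,-0.02,0.045,0.02,0],[1,0,0,0,-1],[1,0,0,0,-1],[1,0,0,0,-1],[1,0,0,0,-1],[1,0,0,0,0]]' ; python3 to.py 396.6 -285.4 60 187.4
```

```text
clock: 6.8
tcp_pos: [397.6, -284.4, 131.7]
tool_rot: [-0.033, 0.999, -0.002, -0.004]
ft_force: [-0.5, -0.2, 0.4]
opening: 85.4
grasp_force: 0.0
t 6.8 tcp [ 397.6 -284.4  131.7] yaw -176.2 q6 -2.37 F [-0.5 -0.2  0.4] T [ 0.01  0.   -0.  ] open 85.4 tilt [-0.009 -0.003]
shift mm [ 0.5 -0.7 71.7] units [ 0.0006 -0.0009  0.0956] turn units -0.89
```

```bash
python3 -m pendant '[[1,0,0,0.04,-0.9],[1,0,0,0.04,0],[1,0,0,0.03,0],[1,0,0,0.02,0],[1,0,0,0.01,0],[1,0,0,0.01,0],[1,0,0,0,0]]' ; python3 to.py 396.6 -285.4 17 187.4; python3 - <<'E'
from v import *
ims={n:eyes.camera(n)[:,:,::-1].copy() for n in("scene","top")}
D=dict(top=[645.4,-4.4,-.299],scene=[645.4,-4.4,-.299]); C=dict(top=[535.4,-267.3,.1295],scene=[535.4,-267.3,.1295])
overlay(ims,D,C,"pics/z2.png",dict(top=(235,90,145,160),scene=(120,165,200,210)))
E
```

```text
clock: 7.68
tcp_pos: [396.2, -285.5, 19.1]
tool_rot: [-0.065, 0.998, -0.001, -0.005]
ft_force: [1.1, -0.5, 0.1]
opening: 85.5
grasp_force: 0.0
t 7.67 tcp [ 396.2 -285.5   19.1] yaw -172.6 q6 -2.43 F [ 1.1 -0.5  0.1] T [-0.03  0.02  0.02] open 85.5 tilt [-0.009 -0.003]
shift mm [-0.5  0.   2.1] units [-0.0006  0.      0.0028] turn units 0.0
```

View pics/z2.png

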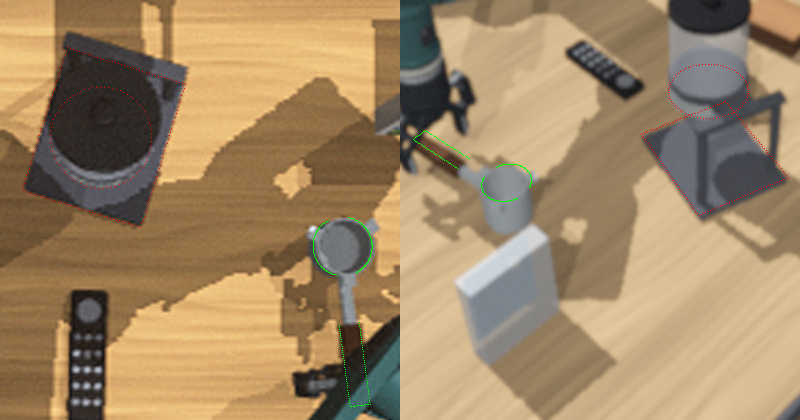

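The fingers straddle the handle, so I'll close firmly and lift a little.

```bash
python3 -m pendant '[[-1,0,0,0,0],[-1,0,0,0,0],[-1,0,0,0,0],[-1,0,0,0,0],[-1,0,0,0,0],[-1,0,0,0,0],[-1,0,0,0,0],[-1,0,0,0,0]]' 110; python3 -m pendant '[[-1,0,0,-0.01,0],[-1,0,0,-0.02,0],[-1,0,0,-0.02,0],[-1,0,0,-0.02,0],[-1,0,0,0,0]]'; python3 to.py 396.6 -285.4 70 187.4
```

```text
clock: 8.78
tcp_pos: [396.2, -285.6, 19.3]
tool_rot: [-0.065, 0.998, -0.002, -0.004]
ft_force: [-1.2, 0.9, 1.7]
opening: 20.1
grasp_force: 107.3
clock: 9.4
tcp_pos: [397.7, -286.3, 73.9]
tool_rot: [-0.065, 0.998, -0.003, -0.003]
ft_force: [0.7, 0.0, -3.2]
opening: 20.3
grasp_force: 107.2
t 9.4 tcp [ 397.7 -286.3   73.9] yaw -172.6 q6 -2.43 F [ 0.7  0.  -3.2] T [-0.02  0.38 -0.04] open 20.3 tilt [-0.005 -0.007]
shift mm [1.  1.1 3.9] units [0.0013 0.0014 0.0052] turn units 0.0
```

```bash
cat >plan.py <<'E'
import sys
from h import *
def plan(pts,turns):  # world TCP waypoints after each row, tool turn units per row; prints rows, from the measured pose
    s=ctrl.state(); r=R.from_quat(s["tool_rot"]); p=s["tcp_pos"]
    for q,t in zip(pts,turns):
        d=r.inv().apply(np.array(q)-p)/750; d=d.round(3); print([-1,*[float(v) for v in d],round(t,2)])
        p=p+r.apply(d*750); r=r*R.from_euler('z',np.radians(4*round(t,2)))
if __name__=="__main__":
    x,y,z,yaw,n=map(float,sys.argv[1:]); n=int(n); s=ctrl.state(); r=R.from_quat(s["tool_rot"]).as_matrix(); w=np.degrees(np.arctan2(r[1,0],r[0,0]))
    plan(np.linspace(s["tcp_pos"],[x,y,z],n+1)[1:],[-((yaw-w+180)%360-180)/4/n]*n)
E
python3 plan.py 436 163 54 117.9 20
```

```text
[-1, -0.006, 0.029, 0.001, np.float64(0.87)]
[-1, -0.005, 0.03, 0.001, np.float64(0.87)]
[-1, -0.003, 0.03, 0.001, np.float64(0.87)]
[-1, -0.001, 0.03, 0.001, np.float64(0.87)]
[-1, 0.001, 0.03, 0.002, np.float64(0.87)]
[-1, 0.003, 0.03, 0.001, np.float64(0.87)]
[-1, 0.004, 0.03, 0.001, np.float64(0.87)]
[-1, 0.007, 0.029, 0.001, np.float64(0.87)]
[-1, 0.008, 0.029, 0.001, np.float64(0.87)]
[-1, 0.009, 0.029, 0.001, np.float64(0.87)]
[-1, 0.012, 0.027, 0.001, np.float64(0.87)]
[-1, 0.013, 0.027, 0.001, np.float64(0.87)]
[-1, 0.015, 0.027, 0.002, np.float64(0.87)]
[-1, 0.016, 0.025, 0.001, np.float64(0.87)]
[-1, 0.018, 0.024, 0.001, np.float64(0.87)]
[-1, 0.019, 0.023, 0.001, np.float64(0.87)]
[-1, 0.021, 0.022, 0.001, np.float64(0.87)]
[-1, 0.022, 0.02, 0.001, np.float64(0.87)]
[-1, 0.023, 0.02, 0.001, np.float64(0.87)]
[-1, 0.024, 0.017, 0.001, np.float64(0.87)]
```

```bash
python3 -m pendant '[[-1,-0.006,0.029,0.001,0.87],[-1,-0.005,0.03,0.001,0.87],[-1,-0.003,0.03,0.001,0.87],[-1,-0.001,0.03,0.001,0.87],[-1,0.001,0.03,0.002,0.87],[-1,0.003,0.03,0.001,0.87],[-1,0.004,0.03,0.001,0.87],[-1,0.007,0.029,0.001,0.87],[-1,0.008,0.029,0.001,0.87],[-1,0.009,0.029,0.001,0.87]]'
python3 -m pendant '[[-1,0.012,0.027,0.001,0.87],[-1,0.013,0.027,0.001,0.87],[-1,0.015,0.027,0.002,0.87],[-1,0.016,0.025,0.001,0.87],[-1,0.018,0.024,0.001,0.87],[-1,0.019,0.023,0.001,0.87],[-1,0.021,0.022,0.001,0.87],[-1,0.022,0.02,0.001,0.87],[-1,0.023,0.02,0.001,0.87],[-1,0.024,0.017,0.001,0.87],[-1,0,0,0,0],[-1,0,0,0,0]]'
python3 to.py 436 163 54 117.9
python3 - <<'E'
from v import *
ims={n:eyes.camera(n)[:,:,::-1].copy() for n in("scene","top")}
for n in ims: cv2.imwrite(f"pics/{n}3.png",ims[n])
s=ctrl.state(); r=R.from_quat(s["tool_rot"]).as_matrix(); c=s["tcp_pos"]-140.4*r[:,0]; w=np.arctan2(-r[1,0],-r[0,0]); zo=s["tcp_pos"][2]-19.3
p=[c[0],c[1],w]; print(p,zo)
top=np.vstack([circ(32,66+zo,20,160),circ(32,66+zo,200,340)]+[seg([-85,q,46+zo],[-100,q,46+zo]) for q in(-11,11)])
full=cupmodel(0)+[0,0,zo]
print(fit(p,{"top":top},ims)); print(fit(p,{"scene":full},ims))
D=dict(top=[645.4,-4.4,-.299],scene=[645.4,-4.4,-.299])
overlay(ims,D,dict(top=p,scene=p),"pics/z3.png",dict(top=(205,90,145,160),scene=(130,115,200,210)),zo)
E
```

```text
clock: 10.65
tcp_pos: [415.6, -59.4, 61.9]
tool_rot: [0.238, 0.971, -0.002, -0.005]
ft_force: [0.0, 0.6, -3.4]
opening: 20.0
grasp_force: 107.3
clock: 12.15
tcp_pos: [434.4, 163.3, 52.9]
tool_rot: [0.516, 0.857, -0.004, -0.003]
ft_force: [-0.1, -0.3, -3.2]
opening: 20.2
grasp_force: 107.5
t 12.15 tcp [434.4 163.3  52.9] yaw 117.9 q6 -0.25 F [-0.1 -0.3 -3.2] T [ 0.37  0.1  -0.04] open 20.2 tilt [-0.009 -0.004]
shift mm [-1.   1.2 -1.1] units [-0.0013  0.0017 -0.0014] turn units -0.01
[np.float64(500.022116111761), np.float64(38.79436390329934), np.float64(-1.0858320232481005)] 33.7659144525535
(array([506.09916323,  30.20785949,  -1.13062444]), np.float64(-3.3099026679992676))
(array([494.25147005,  54.60059047,  -0.96924287]), np.float64(-2.3642680644989014))
```

View pics/z3.png

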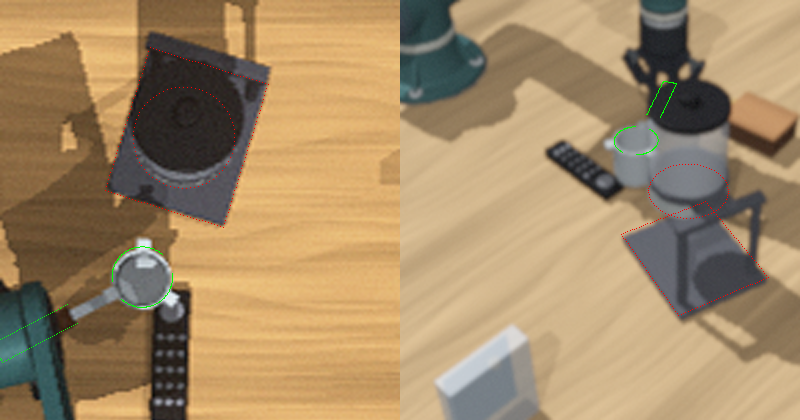

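The cup is held level with its rim at top-view crop (142,278), on the overlay predicted from the gripper pose, and the remote lies clear below it. I'll refine the rim position once and plan the move under the collar.

```bash
python3 - <<'E'
from h import *
ims={n:cv2.imread(f"pics/{n}3.png") for n in("top","scene")}; i0=cv2.imread("pics/top0.png")
def best(im,cam,p,models,rng=5):
    g=grad(im,.9); b=[]
    for dx in np.arange(-rng,rng+.1,.5):
        for dy in np.arange(-rng,rng+.1,.5):
            b.append((samp(g,proj(cam,models+[p[0]+dx,p[1]+dy,0])).mean(),dx,dy))
    return sorted(b)[::-1][:3]
rim=lambda z,yaw:np.vstack([R.from_euler('z',yaw).apply(circ(32,z,a+15,a+105)) for a in(-60,60,180)])
print("start",best(i0,"top",[535.4,-267.3],rim(66,.1295)))
print("now",best(ims["top"],"top",[500,38.8],rim(99.8,-1.086)))
E
python3 plan.py 579.7 119.7 54 117.9 10
```

```text
start [(np.float32(207.26332), np.float64(0.0), np.float64(-1.0)), (np.float32(207.1219), np.float64(-0.5), np.float64(-1.5)), (np.float32(207.0425), np.float64(-0.5), np.float64(-1.0))]
now [(np.float32(278.22214), np.float64(-3.0), np.float64(0.0)), (np.float32(278.06674), np.float64(-3.0), np.float64(-0.5)), (np.float32(277.75626), np.float64(-2.5), np.float64(0.0))]
[-1, -0.014, 0.014, -0.0, np.float64(-0.0)]
[-1, -0.014, 0.015, -0.001, np.float64(-0.0)]
[-1, -0.014, 0.014, 0.0, np.float64(-0.0)]
[-1, -0.015, 0.015, -0.0, np.float64(-0.0)]
[-1, -0.014, 0.014, -0.0, np.float64(-0.0)]
[-1, -0.014, 0.015, -0.001, np.float64(-0.0)]
[-1, -0.014, 0.014, 0.0, np.float64(-0.0)]
[-1, -0.014, 0.014, -0.0, np.float64(-0.0)]
[-1, -0.014, 0.015, -0.001, np.float64(-0.0)]
[-1, -0.014, 0.014, 0.0, np.float64(-0.0)]
```

```bash
python3 -m pendant '[[-1,-0.014,0.014,0,0],[-1,-0.014,0.015,-0.001,0],[-1,-0.015,0.015,0,0],[-1,-0.015,0.015,0,0],[-1,-0.014,0.015,0,0],[-1,-0.014,0.015,-0.001,0],[-1,-0.015,0.015,0,0],[-1,-0.014,0.014,0,0],[-1,-0.014,0.014,-0.001,0],[-1,-0.014,0.014,0,0],[-1,0,0,0,0],[-1,0,0,0,0]]'; python3 to.py 582 119.7 54 117.9
python3 - <<'E'
from v import *
ims={n:eyes.camera(n)[:,:,::-1].copy() for n in("scene","top")}
for n in ims: cv2.imwrite(f"pics/{n}4.png",ims[n])
s=ctrl.state(); r=R.from_quat(s["tool_rot"]).as_matrix(); c=s["tcp_pos"]-140.4*r[:,0]; w=np.arctan2(-r[1,0],-r[0,0]); zo=s["tcp_pos"][2]-19.3
p=[c[0],c[1],w]; print(p,zo)
D=dict(top=[645.4,-4.4,-.299],scene=[645.4,-4.4,-.299])
overlay(ims,D,dict(top=p,scene=p),"pics/z4.png",dict(top=(205,80,120,120),scene=(200,110,130,130)),zo)
E
```

```text
clock: 13.75
tcp_pos: [581.2, 119.9, 54.1]
tool_rot: [0.516, 0.856, -0.004, -0.003]
ft_force: [-0.4, 0.2, -2.5]
opening: 20.0
grasp_force: 107.6
t 13.75 tcp [581.2 119.9  54.1] yaw 117.8 q6 -0.38 F [-0.4  0.2 -2.5] T [ 0.35  0.14 -0.02] open 20.0 tilt [-0.01  -0.003]
shift mm [-0.6  0.6  0.1] units [-0.0007  0.0008  0.0001] turn units -0.02
[np.float64(646.5879309836237), np.float64(-4.080003386192914), np.float64(-1.085048877712414)] 34.89489451640402
```

View pics/z4.png

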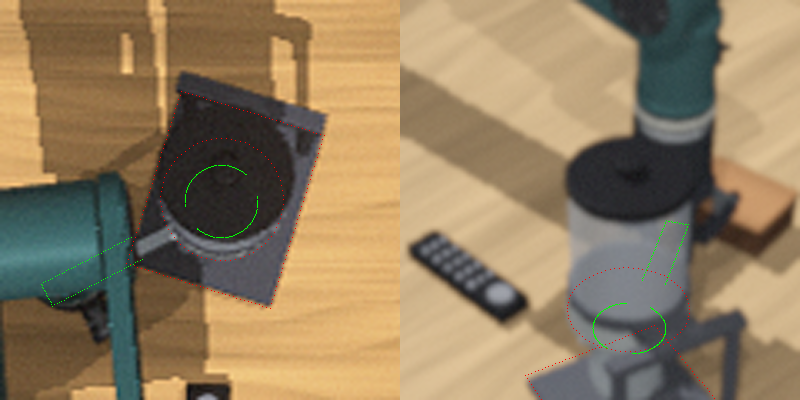

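The cup sits under the collar with its neck heading front-left as intended, and the coin box and remote are clear. I'll raise it and watch the force.

```bash
python3 -m pendant '[[-1,0,0,-0.006,0],[-1,0,0,-0.008,0],[-1,0,0,-0.008,0],[-1,0,0,-0.006,0],[-1,0,0,0,0]]'; python3 to.py 582 119.7 89 117.9;  python3 -m pendant '[[-1,0,0,-0.004,0],[-1,0,0,-0.004,0],[-1,0,0,-0.003,0],[-1,0,0,0,0]]'; python3 to.py 582 119.7 96 117.9
```

```text
clock: 14.48
tcp_pos: [582.3, 120.0, 76.1]
tool_rot: [0.516, 0.856, -0.003, -0.002]
ft_force: [0.0, -0.1, -2.6]
opening: 19.9
grasp_force: 107.6
t 14.47 tcp [582.3 120.   76.1] yaw 117.8 q6 -0.38 F [ 0.  -0.1 -2.6] T [ 0.31  0.11 -0.  ] open 19.9 tilt [-0.007 -0.003]
shift mm [ -0.1  -0.5 -12.9] units [-0.0002 -0.0006 -0.0171] turn units -0.02
clock: 14.98
tcp_pos: [582.1, 120.0, 83.9]
tool_rot: [0.516, 0.856, -0.004, -0.003]
ft_force: [-0.3, 0.1, -2.8]
opening: 20.1
grasp_force: 107.6
t 14.97 tcp [582.1 120.   83.9] yaw 117.8 q6 -0.38 F [-0.3  0.1 -2.8] T [ 0.3   0.17 -0.01] open 20.1 tilt [-0.008 -0.004]
shift mm [ -0.2  -0.3 -12.1] units [-0.0002 -0.0004 -0.0161] turn units -0.02
```

```bash
python3 -m pendant '[[-1,0,0,-0.003,0],[-1,0,0,-0.003,0],[-1,0,0,0,0]]'; python3 to.py 582 119.7 96 117.9;  python3 -m pendant '[[-1,0,0,-0.003,0],[-1,0,0,-0.003,0],[-1,0,0,-0.003,0],[-1,0,0,0,0]]'; python3 to.py 582 119.7 96 117.9
```

```text
clock: 15.35
tcp_pos: [582.2, 120.0, 88.4]
tool_rot: [0.516, 0.856, -0.004, -0.003]
ft_force: [0.2, -0.8, -2.4]
opening: 20.5
grasp_force: 107.6
t 15.35 tcp [582.2 120.   88.4] yaw 117.8 q6 -0.38 F [ 0.2 -0.8 -2.4] T [ 0.34  0.17 -0.08] open 20.5 tilt [-0.008 -0.003]
shift mm [-0.2 -0.3 -7.6] units [-0.0003 -0.0005 -0.0101] turn units -0.02
clock: 15.85
tcp_pos: [582.2, 120.0, 95.2]
tool_rot: [0.516, 0.856, -0.004, -0.003]
ft_force: [0.8, -0.2, -2.9]
opening: 19.9
grasp_force: 107.6
t 15.85 tcp [582.2 120.   95.2] yaw 117.8 q6 -0.38 F [ 0.8 -0.2 -2.9] T [ 0.29  0.13 -0.01] open 19.9 tilt [-0.008 -0.004]
shift mm [-0.2 -0.4 -0.8] units [-0.0002 -0.0005 -0.001 ] turn units -0.02
```

```bash
for i in 1 2 3; do python3 -m pendant '[[-1,0,0,-0.0015,0],[-1,0,0,0,0]]' >/dev/null; python3 to.py 582 119.7 97 117.9|head -1; done
```

```text
t 16.1 tcp [582. 120.  96.] yaw 117.8 q6 -0.38 F [-1.  -0.1 -3.3] T [ 0.35  0.13 -0.06] open 20.1 tilt [-0.009 -0.004]
t 16.35 tcp [582.1 120.   97.2] yaw 117.8 q6 -0.38 F [ 0.3 -0.7 -2.9] T [ 0.31  0.11 -0.05] open 20.4 tilt [-0.009 -0.004]
t 16.6 tcp [582.1 120.   98.4] yaw 117.8 q6 -0.38 F [-1.  -0.1 -2.2] T [ 0.25  0.15 -0.02] open 20.3 tilt [-0.008 -0.004]
```

```bash
for i in 1 2 3; do python3 -m pendant '[[-1,0,0,-0.0015,0],[-1,0,0,0,0]]' >/dev/null; python3 to.py 582 119.7 97 117.9|head -1; done
```

```text
t 16.85 tcp [582.  120.   99.4] yaw 117.8 q6 -0.38 F [ 0.2  0.4 -2.9] T [0.31 0.17 0.04] open 20.2 tilt [-0.009 -0.004]
t 17.1 tcp [581.8 120.1 100.1] yaw 117.8 q6 -0.38 F [-0.2  0.2 -4.9] T [0.54 0.15 0.1 ] open 20.4 tilt [-0.009 -0.003]
t 17.35 tcp [581.7 120.2 100.7] yaw 117.8 q6 -0.38 F [ 1.6  0.1 -7.1] T [0.83 0.14 0.14] open 20.1 tilt [-0.01  -0.003]
```

The ceiling touch comes at TCP z of about 99.6, so the lugs are above the sill and the geometry matches. I'll drop to mid-gap and plan the 45° swing about the cup axis.

```bash
python3 -m pendant '[[-1,0,0,0.003,0],[-1,0,0,0.002,0],[-1,0,0,0,0]]' >/dev/null; python3 to.py 582 119.7 96.5 117.9|head -1; python3 - <<'E'
from plan import *
s=ctrl.state(); r=R.from_quat(s["tool_rot"]).as_matrix(); c=s["tcp_pos"]-140.4*r[:,0]; w=np.arctan2(r[1,0],r[0,0]); print(c)
n=15; a=np.linspace(w,np.radians(162.9),n+1)[1:]; plan([[c[0]+140.4*np.cos(t),c[1]+140.4*np.sin(t),96.5] for t in a],[-np.degrees(a[0]-w)/4]*n)
E
```

```text
t 17.73 tcp [582.3 119.9  98.4] yaw 117.8 q6 -0.38 F [ 0.3  0.2 -2.3] T [ 0.35  0.16 -0.02] open 20.0 tilt [-0.008 -0.004]
[647.82616461  -4.33312743  98.40140021]
[-1, -0.0, -0.01, 0.003, np.float64(-0.75)]
[-1, -0.001, -0.01, -0.0, np.float64(-0.75)]
[-1, 0.0, -0.009, -0.0, np.float64(-0.75)]
[-1, -0.0, -0.01, -0.0, np.float64(-0.75)]
[-1, -0.0, -0.01, -0.0, np.float64(-0.75)]
[-1, -0.001, -0.01, 0.0, np.float64(-0.75)]
[-1, 0.0, -0.01, 0.0, np.float64(-0.75)]
[-1, -0.0, -0.009, 0.0, np.float64(-0.75)]
[-1, -0.0, -0.01, 0.0, np.float64(-0.75)]
[-1, -0.001, -0.01, 0.0, np.float64(-0.75)]
[-1, 0.0, -0.01, 0.0, np.float64(-0.75)]
[-1, -0.0, -0.01, 0.001, np.float64(-0.75)]
[-1, -0.0, -0.01, -0.0, np.float64(-0.75)]
[-1, -0.001, -0.009, -0.0, np.float64(-0.75)]
[-1, 0.0, -0.01, -0.0, np.float64(-0.75)]
```

```bash
python3 -m pendant '[[-1,0,0,0.0025,0],[-1,0,-0.01,0,-0.75],[-1,-0.001,-0.01,0,-0.75],[-1,0,-0.009,0,-0.75],[-1,0,-0.01,0,-0.75],[-1,0,0,0,0]]' >/dev/null; python3 to.py 582 119.7 96.5 162.9; python3 - <<'E'
from plan import *
s=ctrl.state(); r=R.from_quat(s["tool_rot"]).as_matrix(); print(s["tcp_pos"]-140.4*r[:,0])
E
```

```text
t 18.48 tcp [557.5 103.5  96.4] yaw 129.8 q6 -0.61 F [ 1.1  0.2 -1.7] T [0.26 0.21 0.06] open 20.4 tilt [-0.009 -0.004]
shift mm [-3.2 29.2 -0.4] units [-0.0043  0.0389 -0.0005] turn units -8.29
[647.29297693  -4.42454333  96.03321071]
```

Swinging freely. I'll carry on in two parts.

```bash
cat >c.py <<'E'
from plan import *
s=ctrl.state(); r=R.from_quat(s["tool_rot"]).as_matrix(); print("axis",(s["tcp_pos"]-140.4*r[:,0]).round(1))
E
python3 -m pendant '[[-1,0,-0.01,0,-0.75],[-1,-0.001,-0.01,0,-0.75],[-1,0,-0.01,0,-0.75],[-1,0,-0.009,0,-0.75],[-1,0,-0.01,0,-0.75],[-1,0,0,0,0]]' >/dev/null; python3 to.py 582 119.7 96.5 162.9|head -1; python3 c.py
python3 -m pendant '[[-1,-0.001,-0.01,0,-0.75],[-1,0,-0.01,0,-0.75],[-1,0,-0.01,0,-0.75],[-1,0,0,0,0]]' >/dev/null; python3 to.py 582 119.7 96.5 162.9; python3 c.py
```

```text
t 19.23 tcp [532.7  76.8  96.6] yaw 144.7 q6 -0.91 F [-0.7  0.3 -2.7] T [ 0.17  0.28 -0.03] open 19.7 tilt [-0.009 -0.004]
axis [647.3  -4.3  96. ]
t 19.73 tcp [521.4  57.5  96.8] yaw 153.7 q6 -1.11 F [ 0.4  0.2 -2. ] T [ 0.17  0.32 -0.01] open 20.1 tilt [-0.009 -0.004]
shift mm [-26.7  82.6  -0.5] units [-0.0356  0.1102 -0.0006] turn units -2.3
axis [647.3  -4.8  95.9]
```

```bash
python3 -m pendant '[[-1,0,-0.01,0,-0.77],[-1,-0.001,-0.01,0,-0.77],[-1,0,-0.01,0,-0.77],[-1,0,0,0,0]]' >/dev/null; python3 to.py 582 119.7 96.5 162.9|head -1; python3 c.py
for i in 1 2; do python3 -m pendant '[[-1,0,0,0.003,0],[-1,0,0,0,0]]' >/dev/null; python3 to.py 582 119.7 89.3 162.9|head -1;done
```

```text
t 20.23 tcp [513.4  36.6  96.9] yaw 162.9 q6 -1.31 F [-0.4 -0.  -2.8] T [ 0.09  0.3  -0.03] open 20.3 tilt [-0.009 -0.004]
axis [647.6  -4.7  95.9]
t 20.48 tcp [513.   36.9  94.2] yaw 163.0 q6 -1.31 F [ 0.7 -0.3 -2.3] T [0.14 0.34 0.07] open 20.2 tilt [-0.009 -0.003]
t 20.73 tcp [512.9  36.7  92. ] yaw 163.1 q6 -1.31 F [ 0.4  0.4 -2.2] T [ 0.13  0.32 -0.01] open 20.2 tilt [-0.009 -0.003]
```

```bash
for i in 1 2 3; do python3 -m pendant '[[-1,0,0,0.0015,0],[-1,0,0,0,0]]' >/dev/null; python3 to.py 582 119.7 89.3 162.9|head -1;done
```

```text
t 20.98 tcp [513.   36.5  91.1] yaw 163.0 q6 -1.31 F [ 0.1 -0.3 -3. ] T [0.15 0.34 0.01] open 20.2 tilt [-0.009 -0.004]
t 21.23 tcp [513.3  36.5  90.3] yaw 163.0 q6 -1.31 F [-0.  -0.7 -1.7] T [ 0.07  0.22 -0.06] open 20.4 tilt [-0.008 -0.004]
t 21.48 tcp [513.4  36.4  89.5] yaw 163.1 q6 -1.31 F [-1.  -0.7 -0.5] T [ 0.06  0.13 -0.  ] open 20.2 tilt [-0.008 -0.004]
```

The cup now rests on the pocket floor: the wrist load is gone at the expected height, 4 mm below the sill. I'll release it.

```bash
python3 -m pendant '[[-1,0,0,0.0007,0],[-0.4,0,0,0,0],[-0.3,0,0,0,0],[-0.1,0,0,0,0],[0.1,0,0,0,0],[0.1,0,0,0,0],[0.1,0,0,0,0]]'; python3 to.py 513 36.5 160 162.9; python3 - <<'E'
from v import *
ims={n:eyes.camera(n)[:,:,::-1].copy() for n in("scene","top")}
for n in ims: cv2.imwrite(f"pics/{n}5.png",ims[n])
D=dict(top=[645.4,-4.4,-.299],scene=[645.4,-4.4,-.299]); C=dict(top=[647,-4.4,-.299],scene=[647,-4.4,-.299])
overlay(ims,D,C,"pics/z5.png",dict(top=(205,80,120,120),scene=(200,110,130,130)),70)
E
```

```text
clock: 22.35
tcp_pos: [513.1, 36.5, 88.5]
tool_rot: [0.147, 0.989, -0.002, -0.004]
ft_force: [-0.3, 0.8, -0.2]
opening: 46.6
grasp_force: 0.0
t 22.35 tcp [513.1  36.5  88.5] yaw 163.1 q6 -1.31 F [-0.3  0.8 -0.2] T [-0.01 -0.03 -0.03] open 46.6 tilt [-0.009 -0.004]
shift mm [  0.6  -0.4 -71.5] units [ 0.0008 -0.0006 -0.0954] turn units 0.04
```

View pics/z5.png

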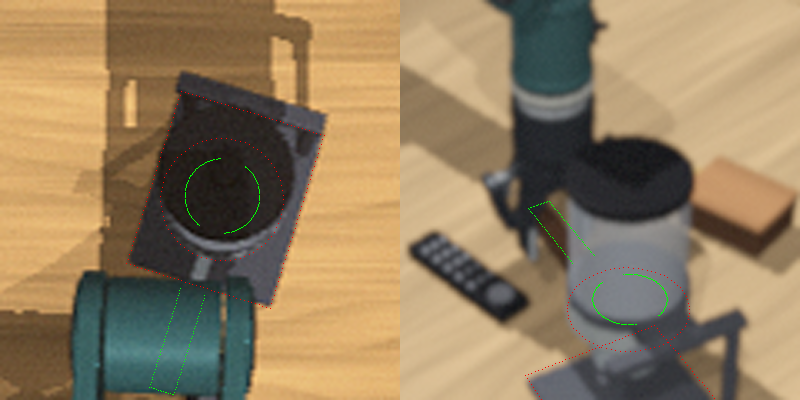

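The gripper is open around the handle, and the cup hangs with its handle straight out over the middle of the front edge. I'll back straight up and check.

```bash
python3 -m pendant '[[0.1,0,0,-0.005,0],[0.1,0,0,-0.02,0],[0.1,0,0,-0.03,0],[0.1,0,0,-0.04,0],[0.1,0,0,-0.04,0],[0.1,0.04,0,-0.04,0],[0.1,0.05,0,0,0],[0.1,0.05,0,0,0],[0.1,0.05,0,0,0],[0.1,0.05,0,0,0],[0.1,0,0,0,0],[0.1,0,0,0,0]]'; python3 - <<'E'
from v import *
ims={n:eyes.camera(n)[:,:,::-1].copy() for n in("scene","top")}
for n in ims:
    cv2.imwrite(f"pics/{n}6.png",ims[n])
    for l in("coin_box","remote","planter","photo_block"):
        for r in eyes.outline_of(n,l)[:1]: print(n,l,r["bbox"])
D=dict(top=[645.4,-4.4,-.299],scene=[645.4,-4.4,-.299]); C=dict(top=[647,-4.4,-.299],scene=[647,-4.4,-.299])
overlay(ims,D,C,"pics/z6.png",dict(top=(205,80,120,120),scene=(200,110,130,130)),70)
E
```

```text
clock: 23.95
tcp_pos: [342.7, 89.4, 222.0]
tool_rot: [0.147, 0.989, -0.002, -0.003]
ft_force: [0.3, -1.1, 0.8]
opening: 46.8
grasp_force: 0.0
scene coin_box [293.5, 164.4, 330.0, 194.6]
scene remote [202.7, 186.1, 242.1, 215.4]
scene planter [340.5, 141.8, 380.4, 200.0]
scene photo_block [143.7, 281.2, 198.6, 351.6]
top coin_box [169.4, 155.8, 199.5, 197.5]
top remote [259.7, 197.0, 275.5, 244.1]
top planter [133.5, 107.4, 173.5, 144.0]
top photo_block [370.0, 123.4, 420.7, 136.0]
```

View pics/z6.png

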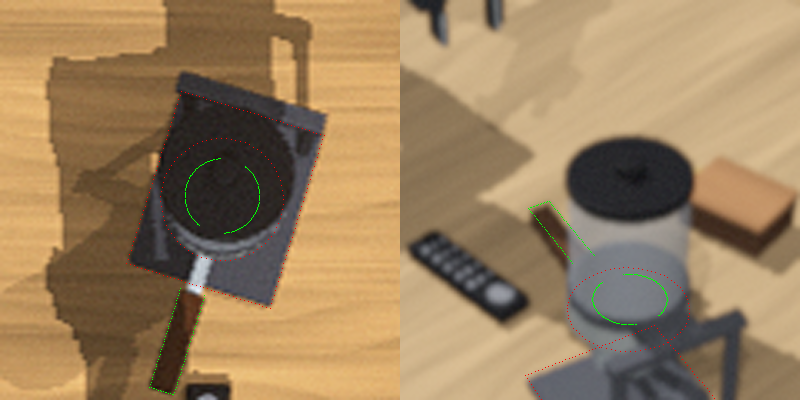

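The handle in the top view, (190,290) to (162,392), lies exactly on the overlay predicted for a cup hanging locked at 70 mm. The other things haven't moved, and the robot is clear.

```bash
python3 -c "
from plant import ctrl
print(ctrl.job_done())"
```

```text
the job is handed in; nothing more can be done
None
```

The catch cup hangs locked in the collar with its handle straight out in front, released and with the robot clear; the other four objects show no movement in the last pictures, and the job is handed in at about 24 s, though no verdict came back.

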